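# Calibrate the glaze scale

### The arm

A 7-joint arm with a two-finger parallel gripper is mounted at the origin on the work surface. World frame = base frame: x ahead of the robot, y to its left, z up, the work surface at z = 0. Lengths are in m, angles in degrees, forces in N, time in s.
With the tool pointing down it reaches from about 0.425 to 0.875 m from the base axis. Payload 4.7 kg.
Tool frame: the origin (TCP) lies between the finger pads; the fingertips stand 17 mm ahead of it and the grasp point (between the pads) lies 2 mm behind it; z points along the fingers, y is the line along which they close (so a half turn about z gives the same grasp; the last joint's range is limited). The gripper opens to 87 mm and grips with 3 to 60 N. Pads are 19 mm wide; open, the fingers measure 117 mm over their backs; the gripper's body (75 mm by 190 mm) begins 51 mm behind the grasp point.
Start: joints at [-67.489, 18.392, -4.016, 83.108, 1.295, 78.541, -3.26], TCP at [0.24, 0.604, 0.24] pointing down, gripper open.
Joint ranges: [-163.93, 163.93], [-17.29, 119.83], [-79.2, 71.16], [3.27, 140.29], [-89.18, 269.18], [5.43, 117.66], [-154.24, 154.24]. Speed limits (degrees/s): [147.25, 147.25, 180, 180, 180, 180, 180].

### API

Orientations are given as [roll, pitch, yaw] about the fixed x, y, z axes, in that order (R = Rz(yaw) Ry(pitch) Rx(roll)).
In Python, from cell import env, cams gives the robot as it stands.
- The arm moves only by the shell command python3 -m pendant 'ROWS' [FORCE]. ROWS is JSON, a list of rows, each an object of numbers: "tx", "ty", "tz": the shift along the tool's x, y, z each as a share of 0.05 m, from -1 to 1; "spin": the turn about the tool's z as a share of 4 degrees, from -1 to 1; "claw": the closure, from 0 (fully open) to 1 (shut). A call has 1 to 10 rows; each row shifts and turns the commanded pose from where the row before left it, along the tool's axes as they then stand; what a row does not reach is not made up. A row lasts 1/8 s, in which the tool goes at most 62.5 mm and 10.7 degrees, less where a joint would pass 70% of its speed; a pose out of reach is approached as far as the arm can. A call with a number of a shift or a turn outside -1 to 1 is refused whole. A call with a gripper value outside its range is refused whole. The fingers move at their own pace and stop on an object; FORCE is the grip in N (left out, the last holds). Time passes only in rows, so rows that do not move let the fingers close. It gives the time, the measured TCP pose, the force, the opening and the grip force at its end, in the units of the state.
- env.get_obs(): the state, without advancing time (a new reading comes with each control period).
- cams.read_camera(name): name is "scene" or "top" or "wrist"; returns the picture (480x640x3 uint8, red, green, blue); there is no depth.
- cams.camera_info(name): a dict with "fx", "fy", "cx", "cy" (pixels), "k1" (the pictures are not rectified: a ray, as slopes to the right and down, at radius r is drawn at 1 + k1 r^2 times it, then the intrinsics apply), "rvec" (rotation vector, rad) and "tvec" (3), from world to camera coordinates, as OpenCV has them. Camera axes: x right, y down, z forward; pixel columns grow to the right and rows downward; lengths in m; the calibration is good to about 2 mm. A picture is of the moment at which its call begins: read the wrist's pose just before it. camera_info takes no time and is no camera call; for the wrist camera it gives the pose at the moment of the call.
- env.sign_off(): hands the job in; it is judged then, once.
The state is a dict: "time_s": time; "qpos": joint angles; "joint_velocities": joint speeds; "effort": joint torques, N m; "tool_pos": TCP position; "tool_rot": TCP orientation; "force": force on the tool from outside, world axes, zero at the start; "wrist_torque": the same for the moment, N m; "grip_width": finger opening in m; "grasp_force": force on a finger pad.
Only numpy, scipy, OpenCV 4.12 (cv2) and the standard library are available. Lean on these libraries where they do the work, as an engineer would, in place of code of your own. Each camera call takes 0.05 s, during which the arm holds its last target. There are 200 camera calls.

### The job

The glaze scale has its brass reference weight standing on the pan and is ready for calibration: with one fingertip on each of the two blue keys, press both down together, keep both fully down for three seconds and let them come up again; then tap the green key fully down with a fingertip to store the reading, and let go. Do not press the red power key that sits between the blue ones, never push one blue key down alone, and keep off the pan and its weight. Pick nothing up, and leave the scale and the things around it where they stand.

Things in the scene. Friction and masses are not known exactly. Their poses are not given: they have to be found in the camera images.
- scale: loose grey bench scale, 3.8 kg, 260 mm wide (y), 320 deep (x). Origin: centre of its underside, on the table; -x is the operator's side, towards the robot, +y the operator's left. Front console, x -165 to -60 mm: a white face sloping up away from the operator by 12 deg, 36 to 58 mm high, normal (-0.208, 0, 0.978), with a flush display and below it a row of keys along y: blue, red, blue, gap, green
- key_blue_left_top (a point): centre of the top of the left blue key, a round cap 24 mm across, scale frame (-132, 75, 54) mm; z along the console normal; moves with the key. Like all keys it stands 11 mm proud of the face and travels 5 mm straight into it, so it is still 6 mm proud when down; starts to move at 1 N, bottoms at 3.5 N (both blue together 7 N), springs back by itself
- key_blue_right_top (a point): centre of the top of the right blue key, same kind of cap (24 mm across), scale frame (-132, 15, 54) mm, level with the left one and 60 mm from it; z along the console normal; moves with the key
- key_red_top (a point): centre of the top face of the red power key (cap 20 mm across), midway between the two blue ones, scale frame (-132, 45, 54) mm; not to be pressed
- key_green_top (a point): centre of the top of the green store key, same kind of cap (24 mm across), scale frame (-132, -75, 54) mm, 90 mm from the right blue key; z along the console normal; moves with the key; 3.5 N to bottom
- key_blue_left (a joint): travel of the left blue key, 0 = up, 0.005 m = fully down
- key_blue_right (a joint): travel of the right blue key, 0 = up, 0.005 m = fully down
- key_red (a joint): travel of the red key, 0 = up, 0.005 m = fully down; must stay up
- key_green (a joint): travel of the green key, 0 = up, 0.005 m = fully down
- pan: stainless weighing pan fixed on the scale, 205 mm (x) by 235 mm (y); origin at the centre of its underside, scale frame (47.5, 0, 66) mm; its top is 70 mm above the table and its near edge 77 mm behind the centres of the keys; not to be touched
- weight: loose brass reference weight, 1 kg, 48 mm across and 80 mm tall with a small knob on top, standing on the pan; origin: centre of its underside; not to be touched
- pot: loose terracotta tumbler with cream spots, 90 mm across the rim, 95 mm tall, standing on the table to one side of the scale; origin: centre of its underside; leave alone
- jar: loose green glaze jar with a white cap and paper label, 68 mm across, 95 mm tall, standing on the table to one side of the scale; origin: centre of its underside; leave alone
- ball_tool: loose ball-ended modelling tool, a steel rod with a wooden and a black ball (34 mm across), 210 mm long, lying on the table in front of the scale, along its front edge; origin: below its middle, at table height; leave alone

How it is judged (in metres and radians):
On the way, in this order (a step that is already met when the one before it is completed fails the run):
1. both blue keys are held down together for three seconds (at least 2.5 s without a break, each at least 3.5 of its 5 mm down) (value of joint each of key_blue_left, key_blue_right above 0.0035 m), for 2.5 s.
2. with both blue keys up again, the green key is pressed down (at least 3.5 of 5 mm) (value of joint key_green above 0.0035 m and value of joint each of key_blue_left, key_blue_right below 0.001 m), for 0.05 s.
At the end, for the whole second after the job is handed in: All four keys are up (less than 1 mm down); the scale is within 20 mm of where it was, the weight upright and at rest on the pan within 20 mm of where it was, the pot and jar upright within 30 mm and the ball tool within 40 mm of where they were (value of joint each of key_blue_left, key_blue_right, key_green, key_red below 0.001 m and distance of each of scale, weight from where it was at the start of the episode below 0.02 m and angle between weight's own z axis and vertical below 0.1 rad and linear speed of weight below 0.02 m/s and distance of each of pot, jar from where it was at the start of the episode below 0.03 m and angle between each of pot, jar's own z axis and vertical below 0.2 rad and distance of ball_tool from where it was at the start of the episode below 0.04 m); the robot touches nothing.
It fails at once if a blue key is pushed fully down (over 4 mm) while the other is still up (under 0.5 mm) ((value of joint key_blue_left above 0.004 m and value of joint key_blue_right below 0.0005 m) or (value of joint key_blue_right above 0.004 m and value of joint key_blue_left below 0.0005 m)).
It fails at once if the red power key is pressed (over 2.5 mm) (value of joint key_red above 0.0025 m).
It fails at once if the robot bears on the pan or the weight (over 2 N), or the weight is shifted by more than 20 mm (contact force between any of the fingers, the arm and pan above 2 N or contact force between any of the fingers, the arm and weight above 2 N or distance of weight from where it was at the start of the episode above 0.02 m).
It fails at once if the scale is shoved by more than 20 mm or lifted or tipped (distance of scale from where it was at the start of the episode above 0.02 m or height (world z) of scale above 0.008 m or angle between scale's own z axis and vertical above 0.08 rad).
It fails at once if a thing beside the scale is moved, lifted or knocked over (distance of any of pot, jar from where it was at the start of the episode above 0.03 m or angle between any of pot, jar's own z axis and vertical above 0.2 rad or distance of ball_tool from where it was at the start of the episode above 0.04 m or height (world z) of any of pot, jar above 0.02 m).
It also fails if it takes over 48 s, if anything falls off the work surface, if the arm or the gripper's body presses on something with over 40 N, if the wrist force passes 120 N, or if a joint passes its speed limit or range.

## Working session

There is one attempt and no reset: what is moved stays moved. The work goes in short steps, Python scripts to look and compute and a shell command to move; the robot and the scene stay as the last step left them, time stands still between calls to the robot, and variables do not carry over. Pictures are saved under pics/ and viewed, at most 10 in all, crops included, and the job is handed in when it is done.

```bash
mkdir -p pics
python3 - <<'E'
from cell import env,cams
import cv2
o=env.get_obs();print(o)
for n in("scene","top"):
    i=cams.read_camera(n);cv2.imwrite(f"pics/{n}0.png",i[:,:,::-1]);print(n,cams.camera_info(n))
E
```

```text
{'time_s': 0.0, 'qpos': array([-67.49151157,  18.43867034,  -4.01528781,  83.17505763,
         1.29586638,  78.54206448,  -3.25921217]), 'joint_velocities': array([ 0.01696359,  0.02889464, -0.04714181, -0.0316069 , -0.01879937,
       -0.02437369,  0.00866637]), 'effort': array([-1.59783604e-04, -4.91287172e+01, -4.03943891e-01, -3.12528205e+01,
       -6.39874628e-02,  4.36906144e-02,  1.67574149e-04]), 'tool_pos': array([0.24019934, 0.6034191 , 0.23846452]), 'tool_rot': array([-1.79889500e+02,  6.77252445e-03,  1.58302001e+02]), 'force': array([-0.47699901, -0.31779713, -0.29363453]), 'wrist_torque': array([0.00145938, 0.02557731, 0.03210752]), 'grasp_force': 0.0, 'grip_width': 0.08696156958070111}
scene {'fx': 569.7183791068223, 'fy': 569.7183791068223, 'cx': 328.4785657372672, 'cy': 240.96480340758666, 'k1': -0.14894832893781812, 'rvec': array([ 1.30799867,  2.21977774, -0.92355832]), 'tvec': array([ 0.22782503, -0.32947965,  1.45759569])}
top {'fx': 527.7604404651621, 'fy': 527.7604404651621, 'cx': 327.7760950465358, 'cy': 241.9859821797906, 'k1': -0.04495052099993572, 'rvec': array([ 2.13977515, -2.19001651,  0.12264082]), 'tvec': array([0.05494187, 0.6080204 , 1.04378572])}
```

View pics/top0.png

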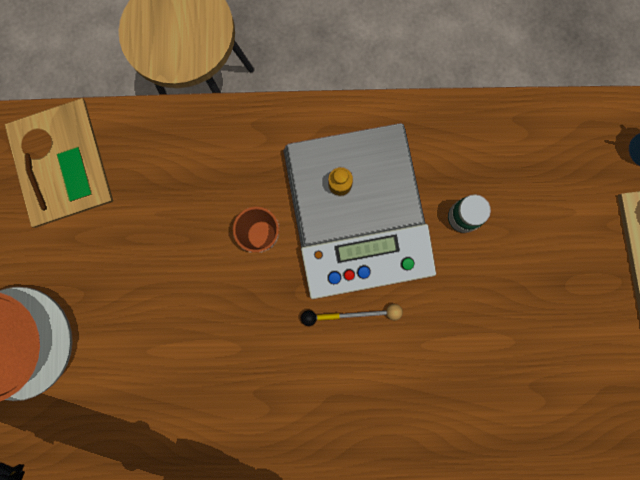

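View pics/scene0.png

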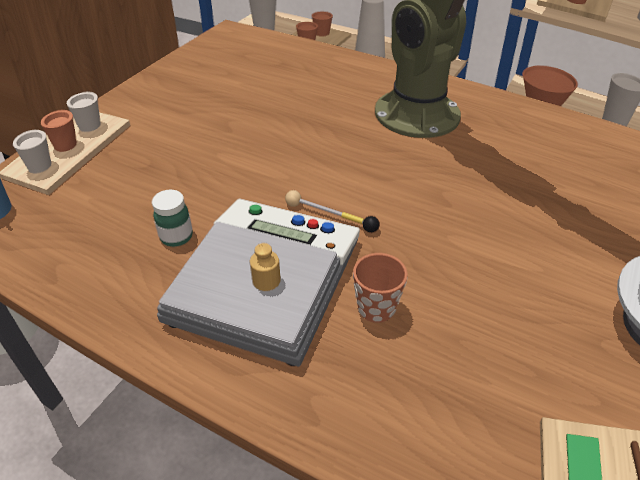

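The top picture shows the left blue key at about (334,278), red at (349,275), right blue at (364,272) and green at (408,264). The pot is at (256,230), the jar at (470,213), and the ball tool lies in front along row 315.

```bash
cat > h.py <<'E'
import numpy as np,cv2
from cell import env,cams
from scipy.optimize import least_squares
K=np.array([[-.132,.075,.054],[-.132,.045,.054],[-.132,.015,.054],[-.132,-.075,.054]])
def cam(n):
    c=cams.camera_info(n);return np.array([[c['fx'],0,c['cx']],[0,c['fy'],c['cy']],[0,0,1]]),np.array([c['k1'],0,0,0]),c['rvec'],c['tvec']
def blobs(img,box):
    x0,y0,x1,y1=box;h=cv2.cvtColor(img[y0:y1,x0:x1],cv2.COLOR_RGB2HSV);H,S,V=[h[...,i].astype(int) for i in range(3)]
    out={}
    for n,m in dict(blue=(H>100)&(H<130),red=(H<5)|(H>174),green=(H>50)&(H<85)).items():
        k,_,st,ce=cv2.connectedComponentsWithStats((m&(S>150)&(V>70)).astype(np.uint8))
        out[n]=[(ce[i]+[x0,y0],st[i,4]) for i in range(1,k) if st[i,4]>20]
    return out
def proj(p,C,pts=K):
    c,s=np.cos(p[2]),np.sin(p[2]);W=pts@np.array([[c,-s,0],[s,c,0],[0,0,1]]).T+[p[0],p[1],0]
    return W,cv2.projectPoints(W,C[2],C[3],C[0],C[1])[0][:,0]
def fit(px,C,idx=[0,1,2,3],p0=(.65,0,0)):
    r=least_squares(lambda p:(proj(p,C,K[idx])[1]-px).ravel(),p0);return r.x,r.fun
E
python3 - <<'E'
from h import *
for n,box in(("top",(300,225,440,300)),("scene",(220,190,360,260))):
    b=blobs(cv2.imread(f"pics/{n}0.png")[:,:,::-1],box);print(n,b)
    if [len(b[k]) for k in("blue","red","green")]!=[2,1,1]: continue
    bl=sorted([q[0] for q in b["blue"]],key=lambda q:q[0]*(1 if n=="top" else -1))
    px=np.array([bl[0],b["red"][0][0],bl[1],b["green"][0][0]])
    p,f=fit(px,cam(n));print(p[:2],np.degrees(p[2]),f.round(1));print(proj(p,cam(n))[0].round(4))
E
```

```text
top {'blue': [(array([363.62616822, 271.89719626]), np.int32(107)), (array([334.19090909, 277.32727273]), np.int32(110))], 'red': [(array([348.89873418, 274.55696203]), np.int32(79))], 'green': [(array([407.74747475, 263.4040404 ]), np.int32(99))]}
[ 0.67819017 -0.02253508] 9.351256277131395 [-0.1  0.1 -0.   0.   0.  -0.1  0.1  0. ]
[[ 5.358e-01  3.000e-02  5.400e-02]
 [ 5.406e-01  4.000e-04  5.400e-02]
 [ 5.455e-01 -2.920e-02  5.400e-02]
 [ 5.601e-01 -1.180e-01  5.400e-02]]
scene {'blue': [(array([297.68478261, 219.91304348]), np.int32(92)), (array([327.40625   , 227.01041667]), np.int32(96))], 'red': [(array([312.39473684, 223.30263158]), np.int32(76))], 'green': []}
```

```bash
python3 -m pendant '[{"tx":-0.7,"ty":-0.64},{"tx":-0.7,"ty":-0.64},{"tx":-0.7,"ty":-0.64},{"tx":-0.7,"ty":-0.64},{"tx":-0.7,"ty":-0.64},{"tx":-0.7,"ty":-0.64},{"tx":-0.7,"ty":-0.64}]'
python3 -m pendant '[{"tx":-0.7,"ty":-0.64},{"tx":-0.7,"ty":-0.64},{"tx":-0.7,"ty":-0.64},{"tx":-0.7,"ty":-0.64},{"tx":-0.7,"ty":-0.64},{"tx":-0.7,"ty":-0.64},{"tx":-0.7,"ty":-0.64},{},{}]'
```

```text
invalid input at $[0]: expected keys tx, ty, tz, spin, claw
invalid input at $[0]: expected keys tx, ty, tz, spin, claw
```

```bash
python3 -m pendant '[{"spin":-0.97,"claw":0.483},{"spin":-0.97,"claw":0.483},{"spin":-0.97,"claw":0.483},{"spin":-0.97,"claw":0.483},{"spin":-0.97,"claw":0.483},{"spin":-0.97,"claw":0.483},{"spin":-0.97,"claw":0.483},{"spin":-0.97,"claw":0.483},{"claw":0.483},{"claw":0.483}]'
```

```text
invalid input at $[0]: expected keys tx, ty, tz, spin, claw
```

All five keys are needed in every row.

```bash
python3 -m pendant '[{"tx":-0.7,"ty":-0.64,"tz":0,"spin":0,"claw":0.483},{"tx":-0.7,"ty":-0.64,"tz":0,"spin":0,"claw":0.483},{"tx":-0.7,"ty":-0.64,"tz":0,"spin":0,"claw":0.483},{"tx":-0.7,"ty":-0.64,"tz":0,"spin":0,"claw":0.483},{"tx":-0.7,"ty":-0.64,"tz":0,"spin":0,"claw":0.483},{"tx":-0.7,"ty":-0.64,"tz":0,"spin":0,"claw":0.483},{"tx":-0.7,"ty":-0.64,"tz":0,"spin":0,"claw":0.483}]'
python3 -m pendant '[{"tx":-0.7,"ty":-0.64,"tz":0,"spin":0,"claw":0.483},{"tx":-0.7,"ty":-0.64,"tz":0,"spin":0,"claw":0.483},{"tx":-0.7,"ty":-0.64,"tz":0,"spin":0,"claw":0.483},{"tx":-0.7,"ty":-0.64,"tz":0,"spin":0,"claw":0.483},{"tx":-0.7,"ty":-0.64,"tz":0,"spin":0,"claw":0.483},{"tx":-0.7,"ty":-0.64,"tz":0,"spin":0,"claw":0.483},{"tx":-0.7,"ty":-0.64,"tz":0,"spin":0,"claw":0.483},{"tx":0,"ty":0,"tz":0,"spin":0,"claw":0.483}]'
python3 -m pendant '[{"tx":0,"ty":0,"tz":0,"spin":-0.97,"claw":0.483},{"tx":0,"ty":0,"tz":0,"spin":-0.97,"claw":0.483},{"tx":0,"ty":0,"tz":0,"spin":-0.97,"claw":0.483},{"tx":0,"ty":0,"tz":0,"spin":-0.97,"claw":0.483},{"tx":0,"ty":0,"tz":0,"spin":-0.97,"claw":0.483},{"tx":0,"ty":0,"tz":0,"spin":-0.97,"claw":0.483},{"tx":0,"ty":0,"tz":0,"spin":-0.97,"claw":0.483},{"tx":0,"ty":0,"tz":0,"spin":-0.97,"claw":0.483},{"tx":0,"ty":0,"tz":0,"spin":0,"claw":0.483}]'
```

```text
time_s: 0.98
tool_pos: [0.3856, 0.3035, 0.2393]
tool_rot: [-180.0, -0.0, 158.3]
force: [-0.1, -0.1, 0.8]
grip_width: 0.0453
grasp_force: 0.0
time_s: 1.98
tool_pos: [0.5306, 0.0017, 0.2393]
tool_rot: [-179.9, 0.0, 157.9]
force: [0.7, 1.0, -1.1]
grip_width: 0.045
grasp_force: 0.0
time_s: 3.1
tool_pos: [0.5295, 0.0075, 0.2393]
tool_rot: [180.0, -0.0, -170.6]
force: [-0.9, -0.5, 0.7]
grip_width: 0.0451
grasp_force: 0.0
```

Run:
```python
from h import *
o=env.get_obs();C=cam("wrist");i=cams.read_camera("wrist");cv2.imwrite("pics/w1.png",i[:,:,::-1])
print(o['tool_pos'],o['tool_rot'],o['qpos']);print(proj((.6782,-.0225,np.radians(9.35)),C)[1].round(0));print(blobs(i,(0,0,640,480)))
```

```text
[0.52954395 0.00754411 0.23926124] [ 1.79966683e+02 -3.40408558e-02 -1.70629816e+02] [-29.3597385    3.45288211  26.92170717 101.11693334  -1.64144694
  75.84700603  97.29263427]
[[345. 228.]
 [310. 228.]
 [275. 228.]
 [170. 228.]]
{'blue': [(array([275.57266436, 225.97923875]), np.int32(578)), (array([345.55077453, 226.01204819]), np.int32(581))], 'red': [(array([310.55773956, 226.02702703]), np.int32(407))], 'green': [(array([170.03294574, 225.88178295]), np.int32(516))]}
```

View pics/w1.png

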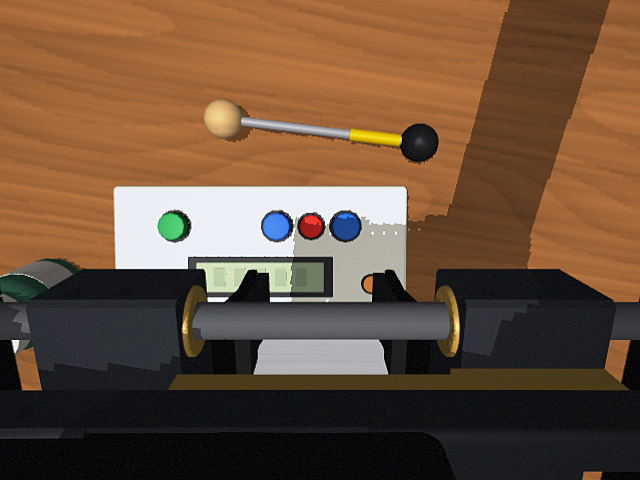

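The wrist picture shows blue at (275,226) and (345,226), red at (310,226) and green at (170,226). That is within 2 px of the prediction, so the pose is confirmed.

```bash
python3 -m pendant '[{"tx":-0.15,"ty":-0.18,"tz":0,"spin":0,"claw":0.483},{"tx":0,"ty":0,"tz":0.9,"spin":0,"claw":0.483},{"tx":0,"ty":0,"tz":0.9,"spin":0,"claw":0.483},{"tx":0,"ty":0,"tz":0.9,"spin":0,"claw":0.483},{"tx":0,"ty":0,"tz":0,"spin":0,"claw":0.483},{"tx":0,"ty":0,"tz":0,"spin":0,"claw":0.483}]'
python3 - <<'E'
from h import *
o=env.get_obs();C=cam("wrist");i=cams.read_camera("wrist");cv2.imwrite("pics/w2.png",i[:,:,::-1])
p=(.6777,-.0225,np.radians(9.35));print(proj(p,C)[1].round(0),blobs(i,(0,0,640,480)))
c,s=np.cos(p[2]),np.sin(p[2]);d=o['tool_pos'][:2]-p[:2];print(o['tool_pos'],o['tool_rot'],"scale frame",c*d[0]+s*d[1],-s*d[0]+c*d[1])
E
```

```text
time_s: 3.9
tool_pos: [0.5403, -0.0016, 0.1061]
tool_rot: [-180.0, 0.1, -170.7]
force: [0.1, -0.7, 0.1]
grip_width: 0.0449
grasp_force: 0.0
[[381. 269.]
 [324. 269.]
 [267. 269.]
 [ 95. 269.]] {'blue': [(array([270.63315004, 263.62843676]), np.int32(1273)), (array([380.35890878, 261.87382779]), np.int32(1173))], 'red': [(array([324.8850046 , 266.28610856]), np.int32(1087))], 'green': [(array([ 96.27272727, 258.76535627]), np.int32(814))]}
[ 0.54025358 -0.00156234  0.10613554] [-1.79973192e+02  1.24644213e-01 -1.70701203e+02] scale frame -0.1322187162277787 0.04298971400460787
```

View pics/w2.png

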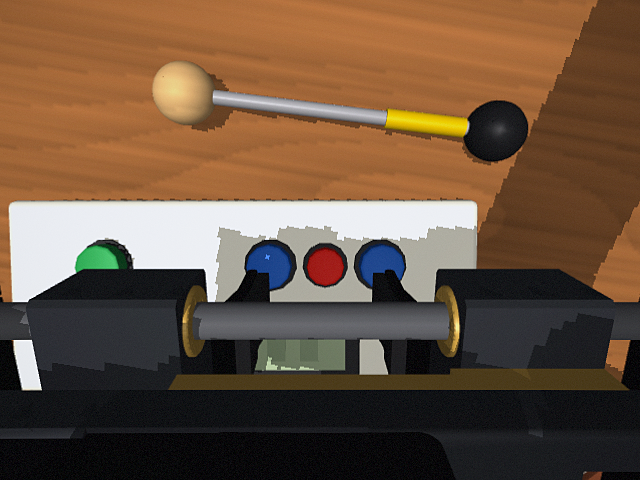

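The picture shows both fingers above the two blue keys at (270,264) and (380,262), with red clear between them. I'll correct 2 mm sideways and lower to just above the caps.

```bash
python3 -m pendant '[{"tx":0.05,"ty":0.04,"tz":0.3,"spin":0,"claw":0.483},{"tx":0,"ty":0,"tz":0.26,"spin":0,"claw":0.483},{"tx":0,"ty":0,"tz":0,"spin":0,"claw":0.483}]'
python3 -m pendant '[{"tx":0,"ty":0,"tz":0.06,"spin":0,"claw":0.483},{"tx":0,"ty":0,"tz":0.06,"spin":0,"claw":0.483},{"tx":0,"ty":0,"tz":0,"spin":0,"claw":0.483}]'
```

```text
time_s: 4.32
tool_pos: [0.5349, 0.0004, 0.0752]
tool_rot: [180.0, -0.1, -170.7]
force: [-0.2, 1.3, -1.1]
grip_width: 0.0449
grasp_force: 0.0
time_s: 4.7
tool_pos: [0.5367, 0.0004, 0.0711]
tool_rot: [180.0, 0.1, -170.7]
force: [-1.0, -0.1, 3.2]
grip_width: 0.0451
grasp_force: 1.6
```

```bash
for k in 1; do python3 -m pendant '[{"tx":0,"ty":0,"tz":0.05,"spin":0,"claw":0.483},{"tx":0,"ty":0,"tz":0,"spin":0,"claw":0.483}]'; python3 -m pendant '[{"tx":0,"ty":0,"tz":0.05,"spin":0,"claw":0.483},{"tx":0,"ty":0,"tz":0,"spin":0,"claw":0.483}]'; done
```

```text
time_s: 4.95
tool_pos: [0.5372, 0.0005, 0.0688]
tool_rot: [-180.0, 0.1, -170.7]
force: [0.1, 0.3, 5.3]
grip_width: 0.0451
grasp_force: 2.7
time_s: 5.2
tool_pos: [0.5375, 0.0005, 0.0674]
tool_rot: [180.0, 0.2, -170.7]
force: [-2.0, 0.2, 12.8]
grip_width: 0.0451
grasp_force: 6.1
```

Force went past 7 N, so the keys have bottomed. I'll push slightly more and hold, checking the moment balance.

```bash
python3 -m pendant '[{"tx":0,"ty":0,"tz":0.02,"spin":0,"claw":0.483},{"tx":0,"ty":0,"tz":0,"spin":0,"claw":0.483}]'
python3 - <<'E'
from h import *
o=env.get_obs();i=cams.read_camera("wrist");cv2.imwrite("pics/w3.png",i[200:320,200:460,::-1].repeat(3,0).repeat(3,1))
print(o['tool_pos'],o['force'],o['wrist_torque'],blobs(i,(0,0,640,480)))
E
```

```text
time_s: 5.45
tool_pos: [0.5376, 0.0005, 0.0672]
tool_rot: [180.0, 0.2, -170.7]
force: [-3.8, -0.3, 17.7]
grip_width: 0.0453
grasp_force: 9.2
[0.53758953 0.00054632 0.06721992] [-3.79833085 -0.34627531 17.72943307] [0.09328607 0.7452134  0.01993758] {'blue': [(array([235.17605634, 285.54929577]), np.int32(142)), (array([405.41935484, 285.41129032]), np.int32(124)), (array([273.51630435, 291.77717391]), np.int32(184)), (array([367.15686275, 291.40686275]), np.int32(204))], 'red': [(array([320.0896861 , 290.73766816]), np.int32(892))], 'green': [(array([ 34.2953125, 287.446875 ]), np.int32(640))]}
```

View pics/w3.png

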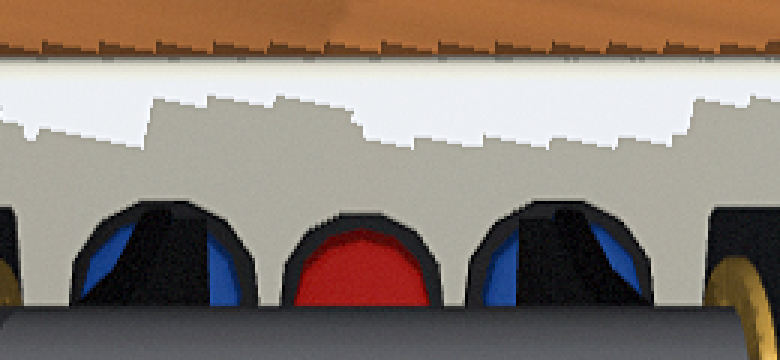

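The crop shows a finger centred on each blue key (crop columns about 165 and 560), both sunk equally, with red untouched at about column 360. I'll hold for 3.25 s, then release.

```bash
python3 -m pendant '[{"tx":0,"ty":0,"tz":0,"spin":0,"claw":0.483},{"tx":0,"ty":0,"tz":0,"spin":0,"claw":0.483},{"tx":0,"ty":0,"tz":0,"spin":0,"claw":0.483},{"tx":0,"ty":0,"tz":0,"spin":0,"claw":0.483},{"tx":0,"ty":0,"tz":0,"spin":0,"claw":0.483},{"tx":0,"ty":0,"tz":0,"spin":0,"claw":0.483},{"tx":0,"ty":0,"tz":0,"spin":0,"claw":0.483},{"tx":0,"ty":0,"tz":0,"spin":0,"claw":0.483},{"tx":0,"ty":0,"tz":0,"spin":0,"claw":0.483},{"tx":0,"ty":0,"tz":0,"spin":0,"claw":0.483}]'
python3 -m pendant '[{"tx":0,"ty":0,"tz":0,"spin":0,"claw":0.483},{"tx":0,"ty":0,"tz":0,"spin":0,"claw":0.483},{"tx":0,"ty":0,"tz":0,"spin":0,"claw":0.483},{"tx":0,"ty":0,"tz":0,"spin":0,"claw":0.483},{"tx":0,"ty":0,"tz":0,"spin":0,"claw":0.483},{"tx":0,"ty":0,"tz":0,"spin":0,"claw":0.483},{"tx":0,"ty":0,"tz":0,"spin":0,"claw":0.483},{"tx":0,"ty":0,"tz":0,"spin":0,"claw":0.483},{"tx":0,"ty":0,"tz":0,"spin":0,"claw":0.483},{"tx":0,"ty":0,"tz":0,"spin":0,"claw":0.483}]'
python3 -m pendant '[{"tx":0,"ty":0,"tz":0,"spin":0,"claw":0.483},{"tx":0,"ty":0,"tz":0,"spin":0,"claw":0.483},{"tx":0,"ty":0,"tz":0,"spin":0,"claw":0.483},{"tx":0,"ty":0,"tz":0,"spin":0,"claw":0.483},{"tx":0,"ty":0,"tz":0,"spin":0,"claw":0.483},{"tx":0,"ty":0,"tz":0,"spin":0,"claw":0.483}]'
python3 -m pendant '[{"tx":0,"ty":0,"tz":-0.1,"spin":0,"claw":0.483},{"tx":0,"ty":0,"tz":-0.2,"spin":0,"claw":0.483},{"tx":0,"ty":0,"tz":-0.5,"spin":0,"claw":0.483},{"tx":0,"ty":0,"tz":-0.2,"spin":0,"claw":0.483},{"tx":0,"ty":0,"tz":0,"spin":0,"claw":1}]'
```

```text
time_s: 6.75
tool_pos: [0.5376, 0.0005, 0.0672]
tool_rot: [180.0, 0.2, -170.7]
force: [-4.0, 0.5, 17.4]
grip_width: 0.0446
grasp_force: 9.1
time_s: 8.0
tool_pos: [0.5376, 0.0005, 0.0672]
tool_rot: [180.0, 0.2, -170.7]
force: [-2.9, 0.4, 18.3]
grip_width: 0.0449
grasp_force: 9.1
time_s: 8.75
tool_pos: [0.5376, 0.0005, 0.0672]
tool_rot: [180.0, 0.2, -170.7]
force: [-3.3, 0.3, 17.4]
grip_width: 0.0451
grasp_force: 9.1
time_s: 9.38
tool_pos: [0.5363, 0.0005, 0.1149]
tool_rot: [180.0, 0.1, -170.7]
force: [-0.1, -0.2, -0.2]
grip_width: 0.0404
grasp_force: 0.0
```

```bash
python3 -m pendant '[{"tx":0,"ty":-0.8,"tz":-0.4,"spin":0,"claw":1},{"tx":0,"ty":-0.8,"tz":0,"spin":0,"claw":1},{"tx":0,"ty":-0.8,"tz":0,"spin":0,"claw":1},{"tx":0,"ty":0,"tz":0,"spin":0,"claw":1},{"tx":0,"ty":0,"tz":0,"spin":0,"claw":1},{"tx":0,"ty":0,"tz":0,"spin":0,"claw":1}]'
python3 - <<'E'
from h import *
o=env.get_obs();C=cam("wrist");i=cams.read_camera("wrist");cv2.imwrite("pics/w4.png",i[:,:,::-1])
p=(.6777,-.0225,np.radians(9.35));print(proj(p,C)[1].round(0),blobs(i,(0,0,640,480)))
c,s=np.cos(p[2]),np.sin(p[2]);d=o['tool_pos'][:2]-p[:2];print(o['tool_pos'],"scale frame",c*d[0]+s*d[1],-s*d[0]+c*d[1])
E
```

```text
time_s: 10.12
tool_pos: [0.5553, -0.1163, 0.1339]
tool_rot: [179.9, -0.0, -170.5]
force: [-0.0, 0.1, -0.5]
grip_width: 0.0002
grasp_force: 0.0
[[568. 260.]
 [517. 260.]
 [467. 260.]
 [316. 260.]] {'blue': [(array([465.83579639, 255.88834154]), np.int32(1218)), (array([564.52912621, 257.40083218]), np.int32(1442))], 'red': [(array([514.771, 257.205]), np.int32(1000))], 'green': [(array([317.5722488 , 256.50909091]), np.int32(1045))]}
[ 0.55532281 -0.11626773  0.133947  ] scale frame -0.135985298176742 -0.07263995973851606
```

View pics/w4.png

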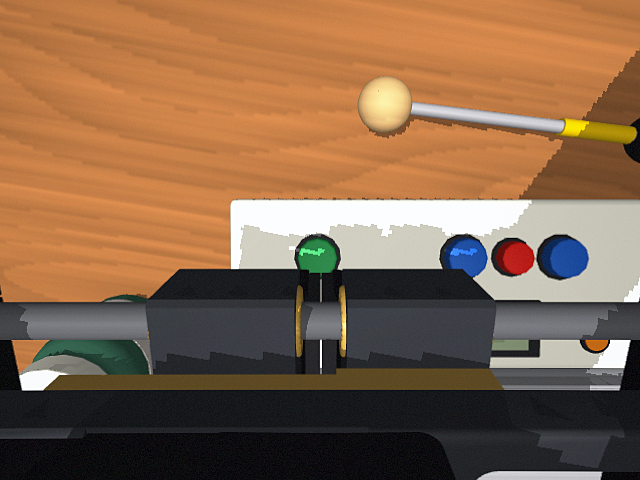

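The picture shows the closed fingertips in line with green at (317,256). All the other keys are up, and the scale is where predicted. Pressing green next.

```bash
python3 -m pendant '[{"tx":-0.02,"ty":-0.04,"tz":0.4,"spin":0,"claw":1},{"tx":0,"ty":0,"tz":0.4,"spin":0,"claw":1},{"tx":0,"ty":0,"tz":0.3,"spin":0,"claw":1},{"tx":0,"ty":0,"tz":0,"spin":0,"claw":1}]'
python3 -m pendant '[{"tx":0,"ty":0,"tz":0.1,"spin":0,"claw":1},{"tx":0,"ty":0,"tz":0,"spin":0,"claw":1},{"tx":0,"ty":0,"tz":0,"spin":0,"claw":1}]'
python3 -m pendant '[{"tx":0,"ty":0,"tz":0.06,"spin":0,"claw":1},{"tx":0,"ty":0,"tz":0,"spin":0,"claw":1},{"tx":0,"ty":0,"tz":0,"spin":0,"claw":1}]'
```

```text
time_s: 10.68
tool_pos: [0.5555, -0.1195, 0.0776]
tool_rot: [180.0, -0.2, -170.7]
force: [0.2, -0.1, 1.2]
grip_width: 0.0006
grasp_force: 0.0
time_s: 11.05
tool_pos: [0.5572, -0.1199, 0.075]
tool_rot: [-180.0, 0.1, -170.7]
force: [0.2, -0.2, -0.5]
grip_width: 0.0003
grasp_force: 0.0
time_s: 11.42
tool_pos: [0.5573, -0.1199, 0.0719]
tool_rot: [-180.0, 0.1, -170.7]
force: [1.6, -0.2, 0.3]
grip_width: 0.0005
grasp_force: 0.7
```

```bash
python3 -m pendant '[{"tx":0,"ty":0,"tz":0.06,"spin":0,"claw":1},{"tx":0,"ty":0,"tz":0,"spin":0,"claw":1}]'
python3 -m pendant '[{"tx":0,"ty":0,"tz":0.06,"spin":0,"claw":1},{"tx":0,"ty":0,"tz":0,"spin":0,"claw":1},{"tx":0,"ty":0,"tz":0,"spin":0,"claw":1}]'
```

```text
time_s: 11.68
tool_pos: [0.5573, -0.1198, 0.0687]
tool_rot: [-180.0, 0.1, -170.7]
force: [1.9, -0.6, 2.2]
grip_width: 0.0006
grasp_force: 1.4
time_s: 12.05
tool_pos: [0.5578, -0.1198, 0.0674]
tool_rot: [180.0, 0.1, -170.7]
force: [-2.4, 1.0, 13.4]
grip_width: 0.0006
grasp_force: 6.5
```

Green has bottomed at 13 N. Releasing and retracting.

```bash
python3 -m pendant '[{"tx":0,"ty":0,"tz":0,"spin":0,"claw":1},{"tx":0,"ty":0,"tz":-0.3,"spin":0,"claw":1},{"tx":0,"ty":0,"tz":-0.8,"spin":0,"claw":1},{"tx":0,"ty":0,"tz":-0.8,"spin":0,"claw":1},{"tx":0,"ty":0,"tz":-0.8,"spin":0,"claw":1},{"tx":0,"ty":0,"tz":0,"spin":0,"claw":1},{"tx":0,"ty":0,"tz":0,"spin":0,"claw":1}]'
python3 - <<'E'
from h import *
C=cam("wrist");i=cams.read_camera("wrist");cv2.imwrite("pics/w5.png",i[:,:,::-1])
print(proj((.6777,-.0225,np.radians(9.35)),C)[1].round(0),blobs(i,(0,0,640,480)))
E
```

```text
time_s: 12.92
tool_pos: [0.556, -0.1196, 0.1997]
tool_rot: [180.0, -0.1, -170.7]
force: [-0.1, 0.6, -0.4]
grip_width: 0.0006
grasp_force: 0.0
[[520. 233.]
 [480. 233.]
 [440. 233.]
 [321. 233.]] {'blue': [(array([439.63468635, 230.83271833]), np.int32(813)), (array([517.74738068, 230.79976717]), np.int32(859))], 'red': [(array([478.56976744, 230.74584718]), np.int32(602))], 'green': [(array([322.63976945, 231.22910663]), np.int32(694))]}
```

View pics/w5.png

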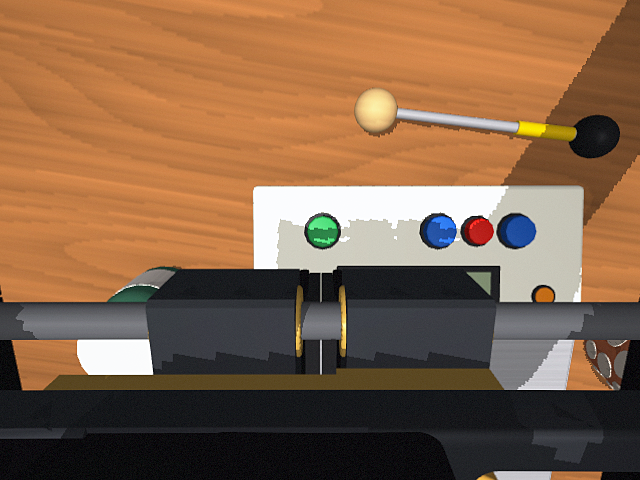

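All four keys are up: green at (322,231), blue at (439,231) and (517,231), red at (478,231). The scale is unmoved and the arm is clear.

```bash
python3 -c "
from cell import env
print(env.sign_off())"
```

```text
the job is handed in; nothing more can be done
None
```

I held both blue keys fully down together for over 3 s and released them, then tapped the green key fully down and released it. Red stayed up, the scale did not move, and the job is handed in (the hand-in returned no verdict).

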